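# Set up the mushroom picture stand

### The arm

A 6-joint arm with a two-finger parallel gripper is mounted at the origin on the work surface. World frame = base frame: x ahead of the robot, y to its left, z up, the work surface at z = 0. Lengths are in m, angles in rad, forces in N, time in s.
With the tool pointing down it reaches from about 0.35 to 0.85 m from the base axis. Payload 8.1 kg.
Tool frame: the origin (TCP) lies at the centre of the arm's flange, where the gripper is bolted on; the fingertips stand 186 mm ahead of it and the grasp point (between the pads) lies 167 mm ahead of it; z points along the fingers, y is the direction in which the jaws open and shut (so a half turn about z gives the same grasp; the last joint's range is limited). The gripper opens to 93 mm and grips with 3 to 60 N. Pads are 15 mm wide; open, the fingers measure 128 mm over their backs; the gripper's body (75 mm by 188 mm) begins 65 mm behind the grasp point.
Start: joints at [1.123, 0.13, 1.488, -0, 1.523, -0.085], TCP at [0.213, 0.561, 0.405] pointing down, gripper open.
Joint ranges: [-2.96, 2.96], [-0.89, 2.26], [0.02, 2.5], [-1.34, 4.48], [0, 2.73], [-2.66, 2.66]. Speed limits (rad/s): [2.39, 2.39, 2.79, 3.14, 3.14, 3.14].

### API

Orientations are given as a rotation vector (axis times angle).
In Python, from plant import robot, viewer, order gives the robot as it stands.
- The arm moves only by the tool apply_moves, never from a script. Its argument "deltas" is a list of rows, each a list of 3 entries, a list of its own where there are three numbers: the finger opening in mm, from 0 to 93, then the shift along the tool's x, y, z in mm, then the turn about the tool's z in rad. In form: [[grip, [dx, dy, dz], yaw], ...]. A call has 1 to 5 rows; each row shifts and turns the commanded pose from where the row before left it, along the tool's axes as they then stand; what a row does not reach is not made up. A row lasts 1/8 s, in which the tool goes at most 62.5 mm and 10.7 degrees, less where a joint would pass 70% of its speed; a pose out of reach is approached as far as the arm can. A call is refused whole if a number of a shift passes 62.5 or a number of a turn 0.188, either way. A call with a gripper value outside its range is refused whole. The fingers move at their own pace and stop on an object; "grip_force" is the grip in N (left out, the last holds). Time passes only in rows, so rows that do not move let the fingers close. It gives the time, the measured TCP pose, the force and the opening at its end, in the units of the state.
- robot.read_state(): the state, without advancing time (a new reading comes with each control period).
- viewer.read_camera(name): name is "side" or "top" or "wrist"; returns the picture (384x512x3 uint8, blue, green, red); there is no depth.
- viewer.get_calibration(name): a dict with "fx", "fy", "cx", "cy" (pixels), "R" (3x3) and "t" (3): a world point X has camera coordinates R X + t. Camera axes: x right, y down, z forward; pixel columns grow to the right and rows downward; lengths in m; the calibration is good to about 2 mm. A picture is of the moment at which its call begins: read the wrist's pose just before it. get_calibration takes no time and is no camera call; for the wrist camera it gives the pose at the moment of the call.
- order.close_job(): hands the job in, once; it reports no verdict.
The state is a dict: "t": time; "q": joint angles; "dq": joint speeds; "joint_torque": joint torques, N m; "tool_pos": TCP position; "orientation": TCP orientation; "force": force on the tool from outside, world axes, zero at the start; "wrist_torque": the same for the moment, N m; "opening": finger opening in m.
Only numpy, scipy, OpenCV 4.12 (cv2) and the standard library are available. Lean on these libraries where they do the work, as an engineer would, in place of code of your own. Each camera call takes 0.05 s, during which the arm holds its last target. There are 200 camera calls.

### The job

Take the wooden mushroom picture stand out of the steel drying rack, stand it upright on the open worktop and swing its folded back leg out until it hits its stop there. Then pick it up again and set it upright on the low wooden riser, all of it on the riser's top, square with the riser and with the picture facing the front (the robot's side) and the leg behind, and let go. Do not let it fall over, and do not push the other kitchen things out of place or knock them over.

Things in the scene. Friction and masses are not known exactly. Their poses are not given: they have to be found in the camera images.
- neck (a point): centre of the picture stand's neck, 140 mm above its underside. Axes: x out of its back (a white picture sheet is on the -x face), y along its width, z up. Stand: brown board 130 mm wide, 12 thick, 115 high; on top at mid-width the neck, 24 mm wide, 12 thick, up to 165 mm. With the leg folded behind it the neck measures 21 mm through (x -6 to +15 mm). About 0.36 kg
- leg_hinge (a point): the leg's upright hinge axis, at the underside: stand x = +11 mm, y = 0. The pale leg is 8 mm thick: a main panel 112 mm high reaching 100 mm from the axis, and a narrow upper part (112 to 164 mm high) reaching 26 mm. Leg out: the upper part sticks straight out behind the neck, which can then be taken across its 24 mm width; leg folded: it covers the neck's back and +y side
- leg (a joint): angle of the leg about its upright hinge: 0 = folded flat along the back towards the stand's +y; 1.571 = fully out, square to the board (pointing to +x), at its stop. It swings easily (0.02 N m) and stays where it is left; the free-standing stand slides if pushed with more than about 2 N
- leg_end (a point): mid-height of the leg's free end: 100 mm from the hinge axis, 56 mm above the stand's underside, mid-thickness. Folded, it stands 35 mm out beyond the board's side edge, where the leg can be pushed backwards from the picture side
- foot_left (a point): front left bottom corner of the stand's foot (stand x = -30 mm, y = +65 mm, underside). The foot is a ledge 14 mm high along the board's front, plus a block 14 mm high behind it at y -62 to -12 mm, out to x = +22 mm
- foot_right (a point): front right bottom corner of the stand's foot (stand x = -30 mm, y = -65 mm, underside)
- riser_top (a point): middle of the top of the riser, a fixed low wooden bench 210 mm deep (its x) by 200 mm wide (its y), 50 mm high; its front is its -x side, towards the robot
- rack: fixed steel drying rack; origin on the worktop under its wide front slot. Base plate 18 mm thick, x -48 to +80 mm, y -56 to +56 mm; the stand stands on it, picture towards -x, leg folded, between steel walls (faces at x = -36 and +30 mm) with tops 70 mm above the worktop; a small board stands in the next slot, at x = 43 mm
- bowl: white bowl, 100 mm across, 50 mm high, beyond the middle of the worktop. Leave alone; origin: centre of its underside
- mushroom_a: small mushroom, 48 mm across its cap, 40 mm high, standing on the near part of the worktop. Leave alone; origin: centre of its underside
- mushroom_b: larger mushroom, 58 mm across its cap, 44 mm high, standing on the near part of the worktop. Leave alone; origin: centre of its underside
- spatula: spatula with a wooden handle and a steel blade, lying near the front edge of the worktop. Leave alone; origin: centre of its underside
- board: small breakfast board, 10 x 140 x 105 mm, upright on edge in the narrow rear slot of the rack, behind the picture stand; its top reaches 123 mm above the worktop. Leave alone; origin: centre of its underside
Not all that is in view belongs to the job. Leave any purple look-alike of the part that bears neck alone.

How it is judged:
On the way, in this order (a step that is already met when the one before it is completed fails the run):
1. the stand, out of the rack, stands upright on the worktop itself (height (world z) of neck below 0.146 m and angle between neck's own z axis and vertical below 0.1 rad), for 0.3 s.
2. its leg is swung out to the stop while it stands on the worktop (all of step 1 and value of joint leg above 1.46 rad), for 0.2 s.
At the end, for the whole second after the job is handed in: The stand is upright (within 0.08 rad) on top of the riser, foot ledge corners and leg end all within the riser's 210 x 200 mm top (1 mm over at most), its leg out to its stop (above 1.46 rad), square with the riser within 0.2 rad, picture to the riser's front and leg behind (height (world z) of neck between 0.182 and 0.198 m and angle between neck's own z axis and vertical below 0.08 rad and value of joint leg above 1.46 rad and angle between the x axis of neck and the x axis of riser_top, either way round below 0.2 rad and x of leg_end in the frame of neck above 0.09 m and x of leg_end in the frame of riser_top between 0 and 0.106 m and x of foot_left in the frame of riser_top between -0.106 and 0.106 m and y of foot_left in the frame of riser_top between -0.101 and 0.101 m and x of foot_right in the frame of riser_top between -0.106 and 0.106 m and y of foot_right in the frame of riser_top between -0.101 and 0.101 m and x of leg_end in the frame of riser_top above -0.106 m and y of leg_end in the frame of riser_top between -0.101 and 0.101 m); the robot touches nothing.
It fails at once if the stand falls over (tilts more than 0.7 rad) (angle between neck's own z axis and vertical above 0.7 rad).
It fails at once if another loose kitchen thing is pushed out of place (more than 40 mm) (distance of any of bowl, mushroom_a, mushroom_b, spatula, board from where it was at the start of the episode above 0.04 m).
It fails at once if another loose kitchen thing is knocked over (angle between any of bowl, mushroom_a, mushroom_b, board's own z axis and vertical above 0.6 rad).
It also fails if it takes over 72 s, if anything falls off the work surface, if the arm or the gripper's body presses on something with over 40 N, if the wrist force passes 120 N, or if a joint passes its speed limit or range.

## Working session

There is one attempt and no reset: what is moved stays moved. The work goes in short steps, Python scripts to look and compute and a tool call to move; the robot and the scene stay as the last step left them, time stands still between calls to the robot, and variables do not carry over. Pictures are saved under pics/ and viewed, about 8 in all and at most 12, crops included, and the job is handed in when it is done.

Besides the shell and the picture viewer there is one more tool, called after ">>>" as a command line: name --argument value ..., lists and objects as JSON in quotes. apply_moves: Moves the arm, as the interface text tells. Its arguments: {"type":"object","properties":{"deltas":{"type":"array"},"grip_force":{"type":"number"}},"required":["deltas"]}

```bash
mkdir -p pics; ls; cat > h.py <<'E'
import numpy as np, cv2
from plant import robot, viewer, order
from scipy.spatial.transform import Rotation as Rn
def pic(n,fn=None):
    c=viewer.get_calibration(n); im=np.array(viewer.read_camera(n)).astype(np.uint8)
    if fn: cv2.imwrite('pics/'+fn,im)
    return im,{k:np.array(v) for k,v in c.items()}
def ray(c,u,v):
    d=c['R'].T@np.array([(u-c['cx'])/c['fx'],(v-c['cy'])/c['fy'],1.]); o=-c['R'].T@c['t']; return o,d
def onz(c,u,v,z):
    o,d=ray(c,u,v); return o+d*(z-o[2])/d[2]
def proj(c,X):
    p=c['R']@np.asarray(X,float)+c['t']; return np.array([c['fx']*p[0]/p[2]+c['cx'],c['fy']*p[1]/p[2]+c['cy']])
E
python3 - <<'E'
from h import *
s=robot.read_state(); print(s)
for n in("side","top"):
    im,c=pic(n,n+'0.png'); print(n,c['fx'],-c['R'].T@c['t'],c['R'].round(3).tolist())
E
```

```text
pics
{'t': 0.0, 'q': array([ 1.12258799e+00,  1.31138260e-01,  1.48927620e+00,  1.82061641e-07,
        1.52303073e+00, -8.54335637e-02]), 'dq': array([ 0.00014106, -0.00249273, -0.00035914,  0.00125168, -0.00317731,
        0.00128433]), 'joint_torque': array([-7.90730628e-04, -5.59817255e+01, -4.91763103e+01,  7.69156753e-02,
        3.48536402e-02, -2.66884135e-04]), 'tool_pos': array([0.21281674, 0.56073597, 0.40370252]), 'orientation': array([-5.66637278e-01, -3.08957098e+00,  2.80647318e-03]), 'force': array([-0.86352103, -0.39991106,  0.20808803]), 'wrist_torque': array([-0.00561813,  0.0056448 , -0.00239151]), 'opening': 0.09298958898125735}
side 370.7408645915458 [0.48581208 0.5733339  0.76130147] [[-0.998, -0.055, 0.005], [-0.045, 0.758, -0.651], [0.032, -0.65, -0.759]]
top 395.3200488315325 [0.37869909 0.00549904 1.16954385] [[0.021, -1.0, -0.017], [-0.989, -0.018, -0.146], [0.146, 0.019, -0.989]]
```

View pics/top0.png

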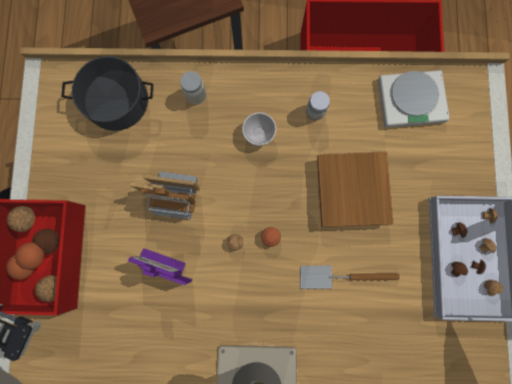

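View pics/side0.png

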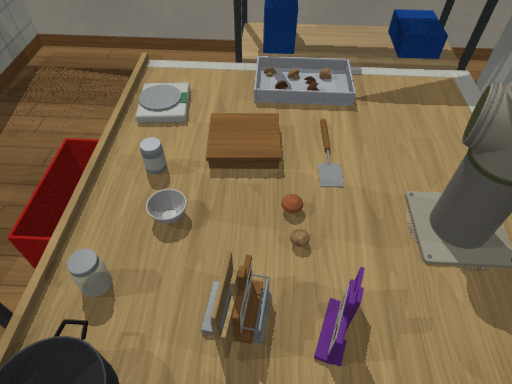

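```bash
python3 - <<'E'
from h import *
im=cv2.imread('pics/top0.png'); a=cv2.resize(im[160:230,120:210],None,fx=6,fy=6,interpolation=cv2.INTER_CUBIC)
im2=cv2.imread('pics/side0.png'); b=cv2.resize(im2[245:350,195:285],None,fx=4,fy=4,interpolation=cv2.INTER_CUBIC)
h=max(a.shape[0],b.shape[0]); 
o=np.zeros((600,a.shape[1]+0,3),np.uint8)
cv2.imwrite('pics/ca.png',a);
b2=cv2.copyMakeBorder(b,0,0,0,0,0)
W=np.zeros((420,800,3),np.uint8); W[:,:540]=a; bb=cv2.resize(b,(260,303)); W[:303,540:]=bb
cv2.imwrite('pics/c1.png',W)
c=viewer.get_calibration('top'); c={k:np.array(v) for k,v in c.items()}
cs=viewer.get_calibration('side'); cs={k:np.array(v) for k,v in cs.items()}
# riser top corners by colour
hsv=cv2.cvtColor(im,cv2.COLOR_BGR2HSV); print(hsv[190,355],hsv[240,300],hsv[195,165])
m=((hsv[...,2]<150)&(hsv[...,0]<20)&(hsv[...,1]>100)).astype(np.uint8); m[:, :300]=0; m[:,410:]=0;m[:140]=0;m[245:]=0
m=cv2.morphologyEx(m,cv2.MORPH_OPEN,np.ones((3,3)))
cn=max(cv2.findContours(m,0,2)[0],key=cv2.contourArea); hull=cv2.convexHull(cn)
ap=cv2.approxPolyDP(hull,4,True)[:,0]; print(ap.tolist(), cv2.minAreaRect(cn))
for p in ap: print(p,onz(c,*p,0.05).round(4))
E
```

```text
[ 15 149 125] [ 18 116 160] [ 15 115  69]
[[409, 158], [388, 237], [300, 230], [304, 161], [318, 154], [372, 151]] ((354.75970458984375, 192.64984130859375), (105.11133575439453, 86.39839935302734), 3.416588306427002)
[409 158] [ 0.6478 -0.4277  0.05  ]
[388 237] [ 0.4204 -0.3608  0.05  ]
[300 230] [ 0.435 -0.115  0.05 ]
[304 161] [ 0.6339 -0.1261  0.05  ]
[318 154] [ 0.6553 -0.1665  0.05  ]
[372 151] [ 0.6667 -0.3222  0.05  ]
```

View pics/c1.png

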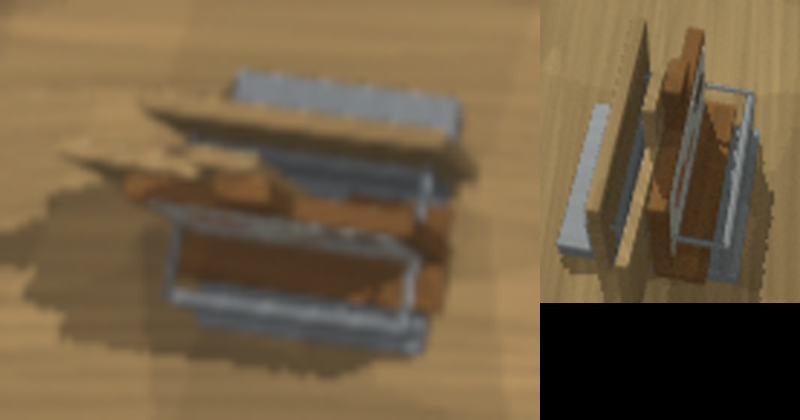

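```bash
python3 - <<'E'
from h import *
im=cv2.imread('pics/top0.png')
C={n:{k:np.array(v) for k,v in viewer.get_calibration(n).items()} for n in('top','side','wrist')}
c=C['top'];cs=C['side']
print('neck top',onz(c,160,191,.183),'side',onz(cs,248,257,.183))
for n,p in dict(bowl=(260,130),ma=(235,242),mb=(270,237)).items(): print(n,onz(c,*p,.04).round(3))
for p in [(318,154),(388,151),(391,225),(321,228)]: print(p,onz(c,*p,.05).round(4))
s=robot.read_state(); R=Rn.from_rotvec(s['orientation']).as_matrix(); print(R.round(3))
w=C['wrist']; o=-w['R'].T@w['t']; print('cam in tool',R.T@(o-s['tool_pos']),(w['R']@R).round(3),w['fx'],w['fy'])
# riser: sharper mask
hsv=cv2.cvtColor(im,cv2.COLOR_BGR2HSV).astype(int)
m=(hsv[...,1]>135).astype(np.uint8); m[:, :305]=0; m[:,400:]=0;m[:145]=0;m[235:]=0
m=cv2.morphologyEx(m,cv2.MORPH_CLOSE,np.ones((3,3)));m=cv2.morphologyEx(m,cv2.MORPH_OPEN,np.ones((5,5)))
cn=max(cv2.findContours(m,0,2)[0],key=cv2.contourArea); q=cv2.convexHull(cn); print(cv2.contourArea(cn),cv2.minAreaRect(cn),cv2.approxPolyDP(q,4,True)[:,0].tolist())
E
```

```text
neck top [0.51972739 0.25334439 0.183     ] side [0.51216225 0.22600073 0.183     ]
bowl [0.728 0.003 0.04 ]
ma [0.398 0.068 0.04 ]
mb [ 0.414 -0.031  0.04 ]
(318, 154) [ 0.6553 -0.1665  0.05  ]
(388, 151) [ 0.6675 -0.3682  0.05  ]
(391, 225) [ 0.4541 -0.3702  0.05  ]
(321, 228) [ 0.4418 -0.174   0.05  ]
[[-0.935  0.355 -0.001]
 [ 0.355  0.935 -0.001]
 [ 0.    -0.002 -1.   ]]
cam in tool [ 0.07595918 -0.00135804  0.01975547] [[-0.     1.     0.   ]
 [-0.962 -0.    -0.272]
 [-0.272 -0.     0.962]] 292.37126795183576 292.37126795183576
4922.5 ((354.62841796875, 189.05447387695312), (73.16972351074219, 70.98649597167969), 86.42366790771484) [[385, 152], [392, 223], [322, 226], [318, 155]]
```

>>> apply_moves --deltas '[[93,[-40,-19,-8],0],[93,[-40,-19,-8],0],[93,[-40,-19,-8],0],[93,[-40,-19,-8],0],[93,[-40,-19,-8],0]]'

```text
t: 0.72
tool_pos: [0.3669, 0.3999, 0.4445]
orientation: [-0.566, -3.09, 0.001]
force: [0.4, 0.1, -0.2]
opening: 0.0929
```

>>> apply_moves --deltas '[[93,[-40,-19,-5],0],[93,[-40,-19,-5],0],[93,[-40,-19,0],0],[93,[-40,-19,0],0],[93,[-36,-19,0],0]]'

```text
t: 1.35
tool_pos: [0.5166, 0.2415, 0.4542]
orientation: [-0.567, -3.089, 0.001]
force: [0.5, 0.8, 0.5]
opening: 0.0927
```

>>> apply_moves --deltas '[[93,[0,0,0],0.187],[93,[0,0,0],0.187],[93,[0,0,0],0.187],[93,[0,0,0],0.187],[93,[0,0,0],0.187]]'

```text
t: 1.98
tool_pos: [0.5156, 0.2428, 0.4541]
orientation: [-1.906, -2.497, 0.001]
force: [0.4, -0.2, 0.4]
opening: 0.093
```

>>> apply_moves --deltas '[[93,[0,0,0],0.187],[93,[0,0,0],0.187],[93,[0,0,0],0],[93,[0,0,0],0]]'

```text
t: 2.48
tool_pos: [0.5157, 0.2428, 0.4544]
orientation: [-2.326, -2.111, 0.001]
force: [-0.0, 0.4, 0.1]
opening: 0.0931
```

```bash
python3 - <<'E'
from h import *
s=robot.read_state(); print(s['t'],s['tool_pos'],s['q'],s['force']); print(Rn.from_rotvec(s['orientation']).as_matrix().round(3))
im,c=pic('wrist','w1.png')
E
```

```text
2.475 [0.51566261 0.24276997 0.45443876] [ 3.50060297e-01  3.37752996e-02  1.50021381e+00 -1.21506052e-05
  1.60816960e+00  4.46729459e-01] [-0.01717474  0.42605178  0.08795936]
[[ 0.097  0.995 -0.001]
 [ 0.995 -0.097 -0.   ]
 [-0.    -0.001 -1.   ]]
```

View pics/w1.png

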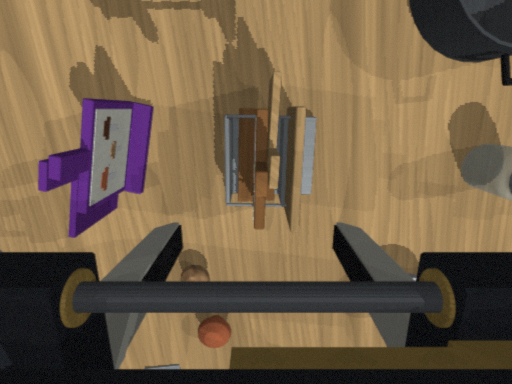

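```bash
python3 - <<'E'
from h import *
im=cv2.imread('pics/w1.png'); a=cv2.resize(im[65:240,215:325],None,fx=3.4,fy=3.4,interpolation=cv2.INTER_CUBIC); 
cv2.imwrite('pics/w1c.png',a)
E
```

```text
(no output)
```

View pics/w1c.png

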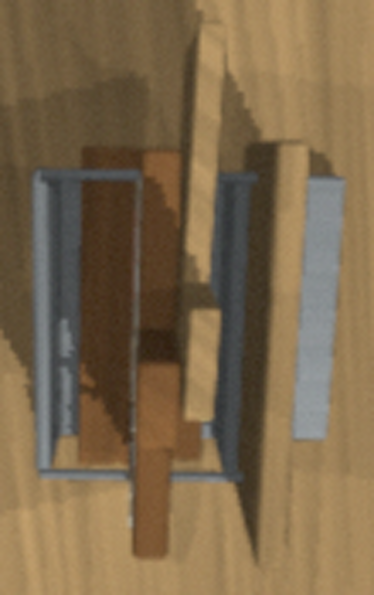

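```bash
python3 - <<'E'
from h import *
c={k:np.array(v) for k,v in viewer.get_calibration('wrist').items()}
f=lambda x,y,z:onz(c,215+x/3.4,65+y/3.4,z)
N=f(158,407,.183);a=f(160,150,.133);b=f(151,555,.133);l=f(210,25,.130);u1=f(203,308,.182);u0=f(200,420,.182)
for n,v in dict(N=N,a=a,b=b,mid=(a+b)/2,leg=l,u1=u1,u0=u0,rackL=f(40,172,.07),rackLb=f(40,470,.07),rackR=f(252,178,.07),Rb=f(235,478,.07)).items(): print(n,v.round(4))
d=a-b; print('yaw ab',np.arctan2(-d[0],d[1]),np.linalg.norm(d))
d=l-u0; print('yaw leg',np.arctan2(-d[0],d[1]),np.linalg.norm(d))
T={k:np.array(v) for k,v in viewer.get_calibration('top').items()};S={k:np.array(v) for k,v in viewer.get_calibration('side').items()}
for n,v in dict(N=N,a=a,l=l).items(): print(n,proj(T,v),proj(S,v))
s=robot.read_state(); R=Rn.from_rotvec(s['orientation']).as_matrix(); print('N in tool',R.T@(N-s['tool_pos']))
E
```

```text
N [0.5193 0.2517 0.183 ]
a [0.5266 0.3159 0.133 ]
b [0.5118 0.1892 0.133 ]
mid [0.5192 0.2525 0.133 ]
leg [0.5441 0.3487 0.13  ]
u1 [0.5332 0.2763 0.182 ]
u0 [0.53   0.2468 0.182 ]
rackL [0.4844 0.3124 0.07  ]
rackLb [0.4704 0.2019 0.07  ]
rackR [0.5592 0.303  0.07  ]
Rb [0.545  0.1913 0.07  ]
yaw ab -0.11614506552608413 0.12758888866784754
yaw leg -0.13688382381724004 0.11524702855820189
N [160.63769494 191.15956214] [242.95253668 269.52011202]
a [141.31067378 190.76267449] [236.56376817 316.3657181 ]
l [129.84778128 184.26274831] [224.68397883 335.34972364]
N in tool [0.0092789  0.00285836 0.27153655]
```

>>> apply_moves --deltas '[[60,[12,7,30],0.025],[60,[0,0,30],0],[60,[0,0,30],0],[60,[0,0,22],0],[60,[0,0,12],0]]' --grip_force 30

```text
t: 3.15
tool_pos: [0.5235, 0.2539, 0.3292]
orientation: [-2.354, -2.079, 0.003]
force: [-0.7, 1.1, -0.4]
opening: 0.0601
```

>>> apply_moves --deltas '[[60,[0,0,0],0],[30,[0,0,0],0],[10,[0,0,0],0],[10,[0,0,0],0],[10,[0,0,0],0]]'

```text
t: 3.78
tool_pos: [0.5239, 0.254, 0.3311]
orientation: [2.357, 2.077, 0.001]
force: [0.9, 0.2, 0.5]
opening: 0.0248
```

>>> apply_moves --deltas '[[10,[0,0,0],0],[10,[0,0,0],0],[10,[0,0,0],0]]'

```text
t: 4.15
tool_pos: [0.5239, 0.2541, 0.3309]
orientation: [2.357, 2.077, 0.0]
force: [-0.8, -0.7, 2.2]
opening: 0.02
```

>>> apply_moves --deltas '[[10,[0,0,-6],0],[10,[0,0,-12],0],[10,[0,0,-18],0],[10,[0,0,-20],0],[10,[0,0,-20],0]]'

```text
t: 4.78
tool_pos: [0.524, 0.254, 0.4089]
orientation: [2.357, 2.077, 0.002]
force: [-0.6, 0.4, -3.8]
opening: 0.0202
```

```bash
python3 - <<'E'
from h import *
s=robot.read_state(); print(s['t'],s['tool_pos'],s['force'],s['wrist_torque'],s['opening'])
im,c=pic('side','s2.png'); cv2.imwrite('pics/s2c.png',cv2.resize(im[180:384,150:330],None,fx=3,fy=2.9))
E
```

```text
4.775 [0.52399681 0.25404674 0.40892116] [-0.60881224  0.43484588 -3.76790441] [-0.07725224  0.03773462  0.01723239] 0.02015276755795816
```

View pics/s2c.png

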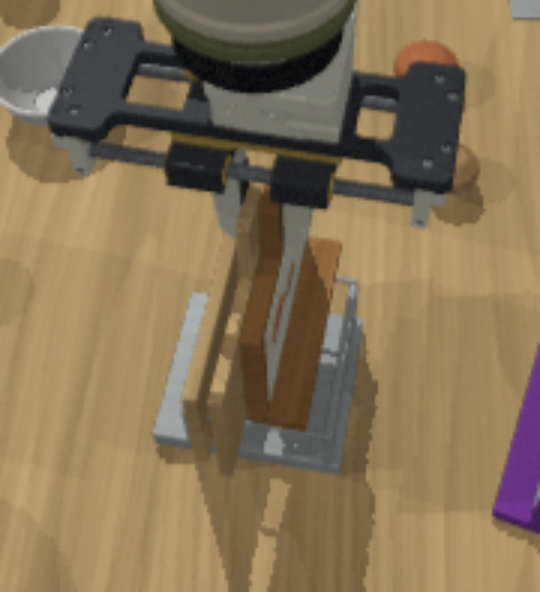

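>>> apply_moves --deltas '[[10,[-12,1.5,0],0],[10,[-28,3.5,0],0],[10,[-35,4.2,0],0],[10,[-35,4.2,0],0],[10,[-35,4.2,0],0]]'

```text
t: 5.45
tool_pos: [0.5226, 0.1062, 0.4054]
orientation: [-2.356, -2.076, 0.003]
force: [0.1, -0.1, -4.4]
opening: 0.0199
```

>>> apply_moves --deltas '[[10,[-35,4.2,0],0],[10,[-28,3.5,0],0],[10,[-15,2,0],0],[10,[-6.3,0.7,0],-0.061],[10,[0,0,0],-0.061]]'

```text
t: 6.08
tool_pos: [0.5226, 0.0224, 0.406]
orientation: [-2.224, -2.218, 0.001]
force: [-0.3, 0.0, -4.2]
opening: 0.0198
```

>>> apply_moves --deltas '[[10,[0,0,20],0],[10,[0,0,25],0],[10,[0,0,20],0],[10,[0,0,12],0],[10,[0,0,6],0]]'

```text
t: 6.7
tool_pos: [0.5224, 0.0232, 0.3222]
orientation: [-2.225, -2.216, 0.002]
force: [-0.6, -0.2, -4.0]
opening: 0.0203
```

>>> apply_moves --deltas '[[10,[0,0,4],0],[10,[0,0,3],0],[10,[0,0,2],0],[10,[0,0,0],0]]'

```text
t: 7.2
tool_pos: [0.5229, 0.023, 0.3149]
orientation: [2.226, 2.217, 0.0]
force: [-0.8, 0.1, -4.6]
opening: 0.0202
```

>>> apply_moves --deltas '[[10,[0,0,1],0],[10,[0,0,0],0]]'

```text
t: 7.45
tool_pos: [0.5229, 0.023, 0.3138]
orientation: [2.226, 2.217, 0.0]
force: [0.5, -0.3, -3.5]
opening: 0.0199
```

>>> apply_moves --deltas '[[10,[0,0,1],0],[10,[0,0,0],0]]'

```text
t: 7.7
tool_pos: [0.5229, 0.023, 0.3129]
orientation: [2.226, 2.217, 0.001]
force: [0.0, 1.6, -1.6]
opening: 0.0198
```

>>> apply_moves --deltas '[[10,[0,0,0.7],0],[10,[0,0,0],0]]'

```text
t: 7.95
tool_pos: [0.523, 0.0231, 0.3129]
orientation: [2.225, 2.217, 0.001]
force: [-2.7, 1.9, 5.8]
opening: 0.0206
```

>>> apply_moves --deltas '[[24,[0,0,0],0],[30,[0,0,0],0],[50,[0,0,0],0],[60,[0,0,0],0],[60,[0,0,-20],0]]'

```text
t: 8.57
tool_pos: [0.5221, 0.023, 0.3304]
orientation: [-2.224, -2.215, 0.004]
force: [0.1, -0.1, 0.6]
opening: 0.0555
```

>>> apply_moves --deltas '[[60,[0,0,-35],0],[60,[0,0,-35],0],[60,[0,0,-20],0],[60,[0,0,0],0]]'

```text
t: 9.07
tool_pos: [0.5233, 0.023, 0.4234]
orientation: [2.224, 2.215, 0.003]
force: [0.4, -0.0, -0.4]
opening: 0.0598
```

```bash
python3 - <<'E'
from h import *
s=robot.read_state(); print(s['t'],s['tool_pos'],s['force'],Rn.from_rotvec(s['orientation']).as_matrix().round(3).tolist())
im,c=pic('wrist','w3.png'); np.save('cw3.npy',c,allow_pickle=True)
cv2.imwrite('pics/w3c.png',cv2.resize(im[0:260,150:400],None,fx=2.3,fy=2.3,interpolation=cv2.INTER_CUBIC))
E
```

```text
9.075 [0.52326081 0.02301821 0.42342977] [ 0.37931588 -0.03579481 -0.36524996] [[0.004, 1.0, 0.003], [1.0, -0.004, -0.0], [-0.0, 0.003, -1.0]]
```

View pics/w3c.png

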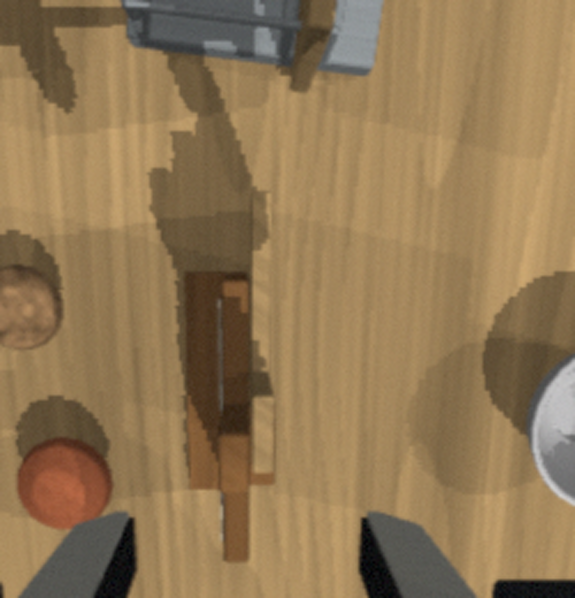

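```bash
python3 - <<'E'
from h import *
c=np.load('cw3.npy',allow_pickle=True).item()
f=lambda x,y,z:onz(c,150+x/2.3,y/2.3,z).round(4)
print('N',f(235,462,.165),'legend',f(259,194,.112),'board +y',f(236,278,.115),'board -y',f(235,560,.115),'u',f(263,395,.164),f(263,484,.164),'rack',f(370,70,.018),'board',f(303,88,.05))
E
```

```text
N [0.5187 0.0214 0.165 ] legend [0.5286 0.1193 0.112 ] board +y [0.519  0.0861 0.115 ] board -y [ 0.5174 -0.0428  0.115 ] u [0.5291 0.0466 0.164 ] [0.5292 0.0123 0.164 ] rack [0.5877 0.1864 0.018 ] board [0.5508 0.1714 0.05  ]
```

>>> apply_moves --deltas '[[0,[29,-10,0],0],[0,[30,-11,0],0],[0,[29,-10,0],0],[0,[0,0,30],0],[0,[0,0,30],0]]'

```text
t: 9.75
tool_pos: [0.4915, 0.1116, 0.3593]
orientation: [-2.224, -2.217, 0.003]
force: [-0.6, -0.1, -0.7]
opening: 0.0147
```

>>> apply_moves --deltas '[[0,[0,0,30],0],[0,[0,0,30],0],[0,[0,0,15],0],[0,[0,0,7],0],[0,[0,0,0],0]]'

```text
t: 10.38
tool_pos: [0.4922, 0.1111, 0.28]
orientation: [-2.226, -2.217, 0.0]
force: [-0.4, -0.7, 0.7]
opening: 0.0008
```

```bash
python3 - <<'E'
from h import *
s=robot.read_state(); print(s['t'],s['tool_pos'],s['force'],s['opening'],Rn.from_rotvec(s['orientation']).as_matrix().round(3).tolist())
H=np.array([529.7,21.4]);r=82;P=None
for th in np.radians([0,10,20,30,40,50,60,70,80,90]):
    d=np.array([np.sin(th),np.cos(th)]);n=np.array([-np.cos(th),np.sin(th)])
    t=H+r*d+4*n-[17.5,-7.5]
    if P is None: P=s['tool_pos'][:2]*1e3
    print(t.round(1),'dx(tool)=',(t-P)[1].round(1),'dy=',(t-P)[0].round(1)); P=t
im,c=pic('side','s4.png'); cv2.imwrite('pics/s4c.png',cv2.resize(im[100:340,120:400],None,fx=2.4,fy=2.4))
E
```

```text
10.375 [0.49224752 0.11112385 0.27999728] [-0.39954443 -0.71861666  0.69231766] 0.0008169994430824398 [[0.004, 1.0, -0.0], [1.0, -0.004, -0.0], [-0.0, -0.0, -1.0]]
[508.2 110.9] dx(tool)= -0.2 dy= 16.0
[522.5 110.3] dx(tool)= -0.6 dy= 14.3
[536.5 107.3] dx(tool)= -3.0 dy= 14.0
[549.7 101.9] dx(tool)= -5.4 dy= 13.2
[561.8  94.3] dx(tool)= -7.6 dy= 12.1
[572.4  84.7] dx(tool)= -9.6 dy= 10.6
[581.2  73.4] dx(tool)= -11.3 dy= 8.8
[587.9  60.7] dx(tool)= -12.7 dy= 6.7
[592.3  47.1] dx(tool)= -13.6 dy= 4.4
[594.2  32.9] dx(tool)= -14.2 dy= 1.9
```

View pics/s4c.png

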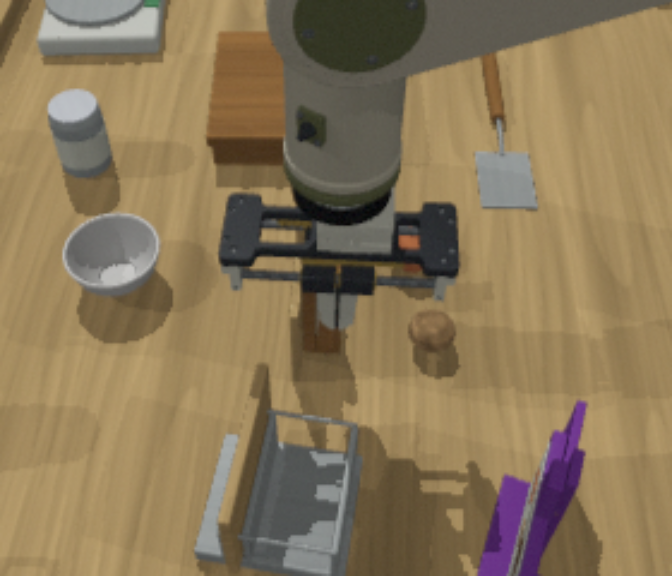

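>>> apply_moves --deltas '[[0,[0,16,0],0],[0,[-0.6,14,0],0],[0,[-3,14,0],0],[0,[-5.4,13,0],0],[0,[-7.6,12,0],0]]'

```text
t: 11.05
tool_pos: [0.562, 0.0938, 0.28]
orientation: [-2.226, -2.217, 0.0]
force: [-0.4, 0.4, 0.4]
opening: 0.0005
```

>>> apply_moves --deltas '[[0,[-9.6,10.6,0],0],[0,[-11.3,8.8,0],0],[0,[-12.7,6.7,0],0],[0,[-10,3,0],0],[0,[0,0,0],0]]'

```text
t: 11.68
tool_pos: [0.5902, 0.0496, 0.28]
orientation: [2.227, 2.216, -0.0]
force: [-0.2, -0.5, 0.9]
opening: 0.0005
```

```bash
python3 - <<'E'
from h import *
s=robot.read_state(); print(s['t'],s['tool_pos'],s['force'],s['opening'])
im,c=pic('wrist','w5.png'); t,ct=pic('top','t5.png')
W=np.zeros((600,800,3),np.uint8); W[:400,:533]=cv2.resize(im,(533,400)); W[360:600,533:]=cv2.resize(t[140:220,200:290],(267,240)); cv2.imwrite('pics/c5.png',W)
E
```

```text
11.675 [0.59015459 0.04959246 0.28003425] [-0.18303611 -0.51172867  0.86868763] 0.0005451679197134167
```

View pics/c5.png

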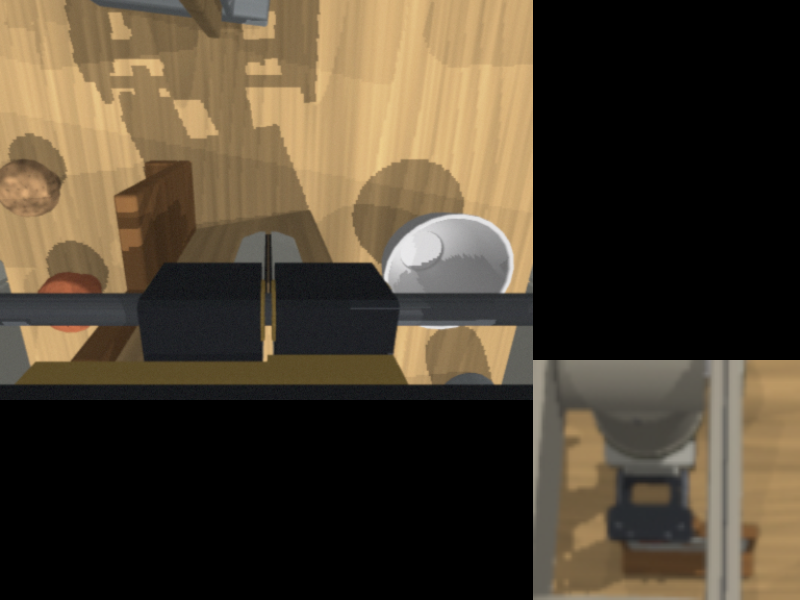

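>>> apply_moves --deltas '[[0,[-7,2,0],0],[0,[-5,1,0],0],[0,[-3,0,0],0],[0,[0,0,0],0]]'

```text
t: 12.28
tool_pos: [0.593, 0.0353, 0.2801]
orientation: [2.226, 2.217, 0.0]
force: [-0.2, 0.5, -0.1]
opening: 0.0005
```

>>> apply_moves --deltas '[[0,[-2,0,0],0],[0,[0,0,0],0],[0,[0,0,0],0]]'

```text
t: 12.65
tool_pos: [0.593, 0.0336, 0.28]
orientation: [2.226, 2.217, -0.0]
force: [-1.0, -0.6, -0.0]
opening: 0.0002
```

```bash
python3 - <<'E'
from h import *
F=[]
for i in range(4):
    viewer.read_camera('top'); s=robot.read_state(); F.append(s['force'])
print(s['t'],s['tool_pos'],np.mean(F,0))
E
```

```text
12.85 [0.59297814 0.03355462 0.28005911] [ 0.48154629 -0.09749015 -0.34454404]
```

>>> apply_moves --deltas '[[0,[-1,0,0],0],[0,[-1,0,0],0],[0,[0,0,0],0],[0,[0,0,0],0]]'

```text
t: 13.35
tool_pos: [0.593, 0.0315, 0.28]
orientation: [2.226, 2.217, -0.0]
force: [0.7, 0.5, -0.1]
opening: 0.0003
```

>>> apply_moves --deltas '[[0,[10,0,0],0],[0,[20,0,0],0],[0,[0,0,-40],0],[0,[0,0,-50],0],[60,[0,0,-50],0]]'

```text
t: 13.98
tool_pos: [0.5928, 0.0631, 0.4213]
orientation: [-2.224, -2.218, 0.0]
force: [1.1, -0.5, -0.4]
opening: 0.0067
```

>>> apply_moves --deltas '[[60,[-14,-20,0],0],[60,[-14,-20,0],0],[60,[-10,-20,0],0],[60,[0,0,0],0],[60,[0,0,0],0]]'

```text
t: 14.6
tool_pos: [0.5333, 0.0247, 0.4202]
orientation: [2.225, 2.217, 0.001]
force: [-0.8, 0.5, 0.3]
opening: 0.056
```

```bash
python3 - <<'E'
from h import *
s=robot.read_state(); print(s['t'],s['tool_pos'],s['force'],Rn.from_rotvec(s['orientation']).as_matrix().round(3).tolist())
im,c=pic('wrist','w6.png'); np.save('cw6.npy',c,allow_pickle=True)
cv2.imwrite('pics/w6c.png',cv2.resize(im[0:260,140:410],None,fx=2.3,fy=2.3,interpolation=cv2.INTER_CUBIC))
E
```

```text
14.6 [0.53333592 0.02465529 0.42023798] [-0.81075124  0.46727685  0.2561074 ] [[0.003, 1.0, 0.001], [1.0, -0.003, 0.0], [0.0, 0.001, -1.0]]
```

View pics/w6c.png

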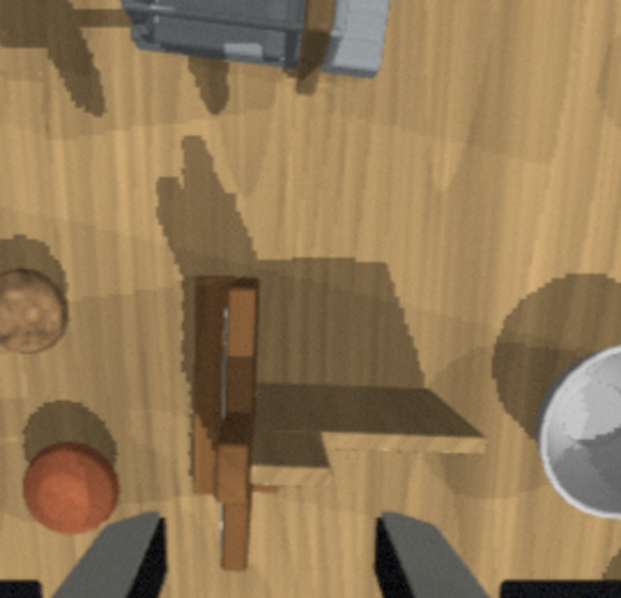

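```bash
python3 - <<'E'
from h import *
c=np.load('cw6.npy',allow_pickle=True).item()
f=lambda x,y,z:onz(c,140+x/2.3,y/2.3,z).round(4)
N=f(234,471,.165);a=f(243,283,.115);b=f(234,568,.115);l=f(483,443,.112);l0=f(326,442,.112)
u0=f(253,476,.164);u1=f(328,477,.164)
print('N',N,'a',a,'b',b,'leg top',l0,l,'upper',u0,u1)
d=a-b;print('board yaw',np.arctan2(-d[0],d[1])); d=l-l0; print('leg dir',np.arctan2(d[1],d[0])); d=u1-u0; print(np.arctan2(d[1],d[0]))
# riser corners from top view before the arm (first picture), subpixel via edges on top-plane lines
im=cv2.imread('pics/top0.png'); g=cv2.GaussianBlur(im,(3,3),0)
T={k:np.array(v) for k,v in viewer.get_calibration('top').items()}
hsv=cv2.cvtColor(im,cv2.COLOR_BGR2HSV).astype(int)
for y in (165,190,215): print(y,[(x,hsv[y,x,1],hsv[y,x,2]) for x in list(range(314,326))+list(range(384,396))])
E
```

```text
N [0.5194 0.0208 0.165 ] a [0.5217 0.086  0.115 ] b [ 0.5156 -0.0435  0.115 ] leg top [0.5576 0.0166 0.112 ] [0.6277 0.0159 0.112 ] upper [0.5263 0.0185 0.164 ] [0.5542 0.018  0.164 ]
board yaw -0.04706945495115607
leg dir -0.009985402775787102
-0.017919228759658422
165 [(314, np.int64(114), np.int64(112)), (315, np.int64(113), np.int64(111)), (316, np.int64(115), np.int64(104)), (317, np.int64(122), np.int64(86)), (318, np.int64(146), np.int64(91)), (319, np.int64(148), np.int64(122)), (320, np.int64(147), np.int64(123)), (321, np.int64(148), np.int64(121)), (322, np.int64(148), np.int64(121)), (323, np.int64(148), np.int64(119)), (324, np.int64(147), np.int64(118)), (325, np.int64(147), np.int64(120)), (384, np.int64(151), np.int64(137)), (385, np.int64(150), np.int64(134)), (386, np.int64(151), np.int64(132)), (387, np.int64(142), np.int64(133)), (388, np.int64(122), np.int64(138)), (389, np.int64(116), np.int64(152)), (390, np.int64(114), np.int64(154)), (391, np.int64(115), np.int64(153)), (392, np.int64(115), np.int64(153)), (393, np.int64(115), np.int64(153)), (394, np.int64(1
[... 1138 characters left out ...]
(319, np.int64(114), np.int64(110)), (320, np.int64(117), np.int64(89)), (321, np.int64(141), np.int64(83)), (322, np.int64(147), np.int64(111)), (323, np.int64(148), np.int64(119)), (324, np.int64(148), np.int64(117)), (325, np.int64(149), np.int64(115)), (384, np.int64(149), np.int64(132)), (385, np.int64(149), np.int64(132)), (386, np.int64(149), np.int64(128)), (387, np.int64(149), np.int64(123)), (388, np.int64(149), np.int64(125)), (389, np.int64(149), np.int64(125)), (390, np.int64(150), np.int64(124)), (391, np.int64(147), np.int64(128)), (392, np.int64(131), np.int64(144)), (393, np.int64(117), np.int64(165)), (394, np.int64(116), np.int64(167)), (395, np.int64(117), np.int64(166))]
```

>>> apply_moves --deltas '[[60,[-4.4,-12.5,0],0.187],[60,[0,0,0],0.187],[60,[0,0,0],0.187],[60,[0,0,0],0.187],[60,[0,0,0],0.187]]'

```text
t: 15.28
tool_pos: [0.521, 0.02, 0.4199]
orientation: [-2.989, -0.967, 0.0]
force: [1.2, 0.6, -0.7]
opening: 0.0603
```

>>> apply_moves --deltas '[[60,[0,0,0],0.187],[60,[0,0,0],0.187],[60,[0,0,0],0.187],[60,[0,0,0],0.095],[60,[0,0,0],0]]'

```text
t: 15.9
tool_pos: [0.5209, 0.0199, 0.4199]
orientation: [-3.141, 0.036, 0.0]
force: [-0.0, 0.4, 0.3]
opening: 0.0601
```

```bash
python3 - <<'E'
from h import *
s=robot.read_state(); R=Rn.from_rotvec(s['orientation']).as_matrix(); print(s['t'],s['tool_pos'],s['q'][5],R.round(3).tolist()); print('delta tool',R.T@(np.array([.521,.0203,.312])-s['tool_pos'])*1e3)
E
```

```text
15.9 [0.52091515 0.01988703 0.41988434] 1.5335666082110968 [[1.0, -0.023, -0.0], [-0.023, -1.0, 0.0], [-0.0, -0.0, -1.0]]
delta tool [ 1.04443474e-01 -4.00548619e-01  1.07884374e+02]
```

>>> apply_moves --deltas '[[60,[0,0,30],0],[60,[0,0,30],0],[60,[0,0,25],0],[60,[0,0,15],0],[60,[0,0,8],0]]' --grip_force 40

```text
t: 16.52
tool_pos: [0.5205, 0.0196, 0.3114]
orientation: [-3.141, 0.036, 0.001]
force: [0.6, -0.1, 0.8]
opening: 0.06
```

>>> apply_moves --deltas '[[50,[0,0,0],0],[36,[0,0,0],0],[30,[0,0,0],0],[26,[0,0,0],0],[20,[0,0,0],0]]'

```text
t: 17.15
tool_pos: [0.5205, 0.0196, 0.3123]
orientation: [-3.141, 0.038, -0.001]
force: [-1.1, 3.5, 6.7]
opening: 0.0238
```

>>> apply_moves --deltas '[[10,[0,0,0],0],[10,[0,0,0],0],[10,[0,0,0],0],[10,[0,0,0],0]]'

```text
t: 17.65
tool_pos: [0.5205, 0.0196, 0.3123]
orientation: [-3.141, 0.038, -0.001]
force: [0.0, 3.6, 4.2]
opening: 0.0239
```

>>> apply_moves --deltas '[[10,[0,0,-4],0],[10,[0,0,-8],0],[10,[0,0,-15],0],[10,[0,0,-20],0],[10,[0,0,-20],0]]'

```text
t: 18.27
tool_pos: [0.5205, 0.0193, 0.3806]
orientation: [3.141, -0.038, 0.001]
force: [0.6, 0.7, -3.9]
opening: 0.0239
```

>>> apply_moves --deltas '[[10,[0,0,-20],0],[10,[0,0,-10],0],[10,[0,0,-3],0],[10,[0,0,0],0]]'

```text
t: 18.77
tool_pos: [0.5203, 0.0194, 0.4116]
orientation: [3.141, -0.038, -0.001]
force: [0.1, -1.0, -3.9]
opening: 0.0236
```

```bash
python3 - <<'E'
from h import *
im=cv2.imread('pics/top0.png'); hsv=cv2.cvtColor(im,cv2.COLOR_BGR2HSV).astype(float)
T={k:np.array(v) for k,v in viewer.get_calibration('top').items()}
print([ (y,int(hsv[y,355,1]),int(hsv[y,355,2])) for y in list(range(146,160))+list(range(218,234))])
def cross(a,th,rng):
    for i in rng:
        j=i+(1 if rng.step>0 else -1)
        if (a[i]-th)*(a[j]-th)<=0 and a[i]!=a[j]: return i+(j-i)*(th-a[i])/(a[j]-a[i])
E={'right':[(cross(hsv[y,:,1],132,range(380,400)),y) for y in range(160,220,3)],
'left':[(cross(hsv[y,:,2],103,range(330,312,-1)),y) for y in range(165,220,3)],
'rear':[(x,cross(hsv[:,x,1],132,range(165,140,-1))) for x in range(325,383,3)],
'front':[(x,cross(hsv[:,x,2],103,range(215,235))) for x in range(330,385,3)]}
for n,p in E.items():
    w=np.array([onz(T,*q,.05)[:2] for q in p if None not in q])
    if len(w)<4: print(n,len(w)); continue
    l=cv2.fitLine((w*1e3).astype(np.float32),cv2.DIST_HUBER,0,.01,.01).ravel(); print(n,len(w),l.round(4),np.median(w,0).round(4))
E
```

```text
[(146, 114, 165), (147, 114, 163), (148, 116, 163), (149, 117, 164), (150, 115, 166), (151, 116, 165), (152, 121, 145), (153, 137, 125), (154, 146, 122), (155, 148, 121), (156, 149, 120), (157, 147, 120), (158, 148, 121), (159, 150, 121), (218, 149, 125), (219, 149, 128), (220, 148, 129), (221, 149, 130), (222, 149, 130), (223, 149, 130), (224, 149, 130), (225, 138, 111), (226, 118, 102), (227, 113, 102), (228, 113, 99), (229, 115, 104), (230, 115, 133), (231, 116, 147), (232, 116, 145), (233, 115, 144)]
right 20 [ 9.982000e-01  6.030000e-02  5.580003e+02 -3.692694e+02] [ 0.5579 -0.3694]
left 19 [ 9.981000e-01  6.210000e-02  5.403124e+02 -1.726184e+02] [ 0.5442 -0.1726]
rear 20 [ 5.950000e-02 -9.982000e-01  6.600514e+02 -2.610649e+02] [ 0.6606 -0.2689]
front 17 [ 6.910000e-02 -9.976000e-01  4.499914e+02 -2.581921e+02] [ 0.4501 -0.2666]
```

>>> apply_moves --deltas '[[10,[0.3,10,0],0],[10,[0.3,22,0],0],[10,[0.3,34,0],0],[10,[0.3,38,0],0],[10,[0.4,40,0],0]]'

```text
t: 19.4
tool_pos: [0.5181, -0.1261, 0.4113]
orientation: [-3.141, 0.038, 0.002]
force: [0.5, -0.6, -3.5]
opening: 0.0235
```

>>> apply_moves --deltas '[[10,[0.4,40,0],0],[10,[0.3,38,0],0],[10,[0.3,34,0],0],[10,[0.3,22,0],0],[10,[0.3,14,0],0]]'

```text
t: 20.02
tool_pos: [0.5163, -0.2737, 0.4115]
orientation: [-3.141, 0.039, 0.001]
force: [-0.1, 0.4, -3.8]
opening: 0.0236
```

>>> apply_moves --deltas '[[10,[0,0,0],-0.03],[10,[0,0,0],-0.03],[10,[0,0,0],-0.028],[10,[0,0,0],0],[10,[0,0,0],0]]'

```text
t: 20.65
tool_pos: [0.5167, -0.2722, 0.4122]
orientation: [3.14, 0.101, 0.0]
force: [0.2, -1.0, -3.5]
opening: 0.0233
```

```bash
python3 - <<'E'
from h import *
s=robot.read_state(); R=Rn.from_rotvec(s['orientation']).as_matrix(); print(s['t'],s['tool_pos'],s['opening'],s['force'],R.round(3).tolist()); print('delta tool',R.T@(np.array([.5167,-.2729,.3623])-s['tool_pos'])*1e3)
a,ca=pic('side','s7.png'); b,cb=pic('wrist','w7.png')
W=np.zeros((600,800,3),np.uint8); W[:600,:400]=cv2.resize(a[70:220,170:300],(400,600)) ; W[:300,400:]=cv2.resize(b,(400,300)); cv2.imwrite('pics/c7.png',W)
E
```

```text
20.65 [ 0.51665714 -0.27220699  0.41215189] 0.023260157441104094 [ 0.17923125 -1.01704861 -3.54985286] [[0.998, 0.064, 0.0], [0.064, -0.998, -0.0], [0.0, 0.0, -1.0]]
delta tool [-8.32759297e-03  6.90435420e-01  4.98519453e+01]
```

View pics/c7.png

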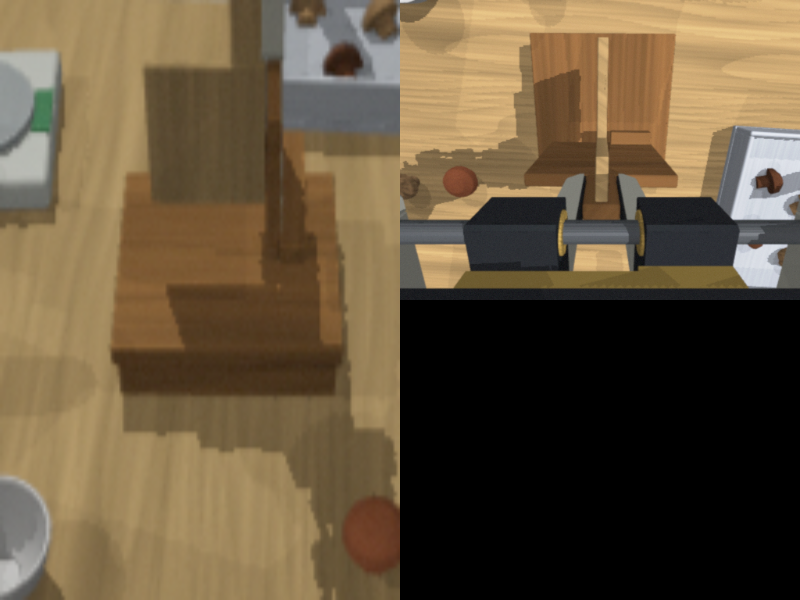

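>>> apply_moves --deltas '[[10,[0,0.7,12],0],[10,[0,0,14],0],[10,[0,0,11],0],[10,[0,0,6],0],[10,[0,0,3],0]]'

```text
t: 21.38
tool_pos: [0.5166, -0.2732, 0.3654]
orientation: [-3.14, -0.1, 0.001]
force: [0.3, -0.2, -3.8]
opening: 0.0239
```

>>> apply_moves --deltas '[[10,[0,0,1.5],0],[10,[0,0,0],0],[10,[0,0,0],0]]'

```text
t: 21.75
tool_pos: [0.5167, -0.2733, 0.365]
orientation: [3.14, 0.1, 0.001]
force: [0.3, -0.1, -4.0]
opening: 0.0235
```

>>> apply_moves --deltas '[[10,[0,0,1],0],[10,[0,0,0],0],[10,[0,0,0],0]]'

```text
t: 22.12
tool_pos: [0.5166, -0.2732, 0.3635]
orientation: [-3.14, -0.1, -0.0]
force: [-0.6, 0.3, -4.0]
opening: 0.0237
```

>>> apply_moves --deltas '[[10,[0,0,0.8],0],[10,[0,0,0],0],[10,[0,0,0],0]]'

```text
t: 22.5
tool_pos: [0.5166, -0.2733, 0.3627]
orientation: [-3.14, -0.1, 0.0]
force: [0.2, 0.8, -4.5]
opening: 0.0235
```

>>> apply_moves --deltas '[[10,[0,0,0.8],0],[10,[0,0,0],0],[10,[0,0,0],0]]'

```text
t: 22.88
tool_pos: [0.5167, -0.2732, 0.3623]
orientation: [3.14, 0.1, 0.001]
force: [-1.2, 2.3, 0.4]
opening: 0.0238
```

>>> apply_moves --deltas '[[10,[0,0,0.6],0],[10,[0,0,0],0],[10,[0,0,0],0]]'

```text
t: 23.25
tool_pos: [0.5167, -0.2732, 0.3623]
orientation: [3.14, 0.1, 0.001]
force: [-2.0, 2.7, 5.9]
opening: 0.0236
```

Seated on the riser; release, rise and check.

>>> apply_moves --deltas '[[28,[0,0,0],0],[34,[0,0,0],0],[50,[0,0,0],0],[60,[0,0,0],0],[60,[0,0,-15],0]]'

```text
t: 23.88
tool_pos: [0.5162, -0.2731, 0.3753]
orientation: [-3.138, -0.1, 0.004]
force: [0.5, 0.5, 0.5]
opening: 0.058
```

>>> apply_moves --deltas '[[60,[0,0,-30],0],[60,[0,0,-35],0],[60,[0,0,-35],0],[60,[0,0,-15],0],[60,[0,0,0],0]]'

```text
t: 24.5
tool_pos: [0.5167, -0.2734, 0.4928]
orientation: [3.138, 0.1, 0.003]
force: [-0.1, 0.3, 0.1]
opening: 0.0595
```

>>> apply_moves --deltas '[[60,[0,-40,0],0],[60,[0,-55,0],0],[60,[0,-55,0],0],[60,[0,-50,0],0],[60,[0,0,0],0]]'

```text
t: 25.12
tool_pos: [0.5035, -0.0708, 0.4896]
orientation: [-3.138, -0.107, 0.003]
force: [1.0, -0.5, 0.0]
opening: 0.0597
```

```bash
python3 - <<'E'
from h import *
s=robot.read_state(); print(s['t'],s['tool_pos'],s['force'])
a,ca=pic('side','s8.png'); b,cb=pic('top','t8.png')
W=np.zeros((600,800,3),np.uint8); W[:600,:400]=cv2.resize(a[70:220,190:290],(400,600),interpolation=cv2.INTER_CUBIC) ; W[:400,400:]=cv2.resize(b[140:240,305:405],(400,400),interpolation=cv2.INTER_CUBIC); W[400:,400:]=cv2.resize(b[100:300,100:500],(400,200)); cv2.imwrite('pics/c8.png',W)
E
```

```text
25.125 [ 0.50350009 -0.07079197  0.4896238 ] [ 1.00275445 -0.46663977  0.03881767]
```

View pics/c8.png

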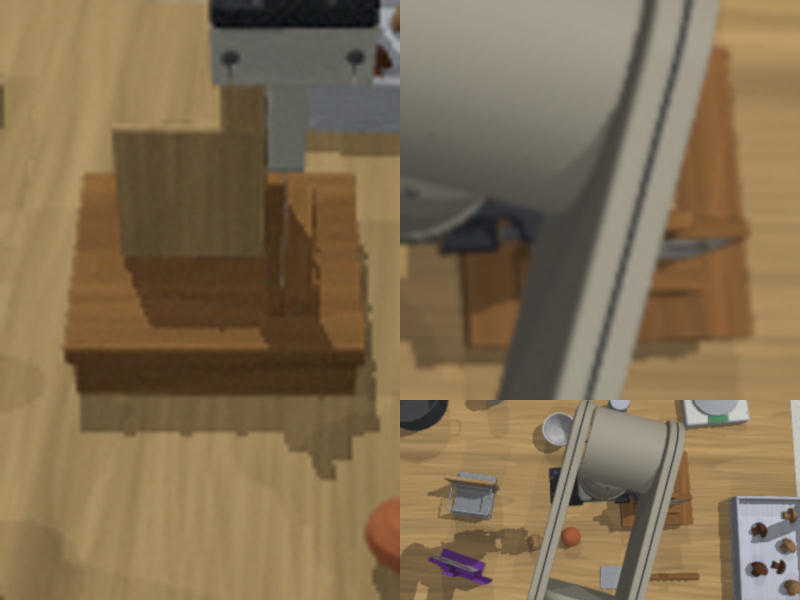

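```bash
python3 - <<'E'
from h import *
S={k:np.array(v) for k,v in viewer.get_calibration('side').items()}
C=np.array([.5556,-.2705]);y=.061;R=np.array([[np.cos(y),np.sin(y)],[-np.sin(y),np.cos(y)]])
for n,p in dict(legfoot=(122,252,.05),leghinge=(263,257,.05),legtop=(113,130,.162)).items():
    X=onz(S,190+p[0]/4,70+p[1]/4,p[2]); print(n,(R@(X[:2]-C)).round(4))
order.close_job()
E
```

```text
legfoot [ 0.0707 -0.0025]
leghinge [-0.0331  0.0031]
legtop [0.0694 0.0045]
the job is handed in; nothing more can be done
```

I set the picture stand on the riser with its leg out and handed the job in at about 25 s of the 72 s allowed. `close_job` gives no verdict, so the result below rests on my own checks.

**What I did:**
- I gripped the neck through its 21 mm thickness, lifted the stand out of the rack, stood it on the open worktop and let go.
- With the closed fingers I swung the leg round about its hinge to its stop.
- I regripped the neck across its 24 mm width, carried the stand to the riser, lowered it until I felt contact, let go and moved the arm clear.

**Last checks:**
- **Leg:** on the worktop, the wrist view put the leg within about 0.04 rad of square to the board, or roughly 1.53–1.57 rad against the 1.46 needed. It was held at the stop for about 0.2 s. There was no clear force rise there, so I judged the stop by position and picture.
- **Placing:** the final side view shows the stand upright on the riser, leg behind. The leg end measured at x ≈ +0.070 m, y ≈ 0 in the riser's frame, so it should be centred well inside the top.
- **Squareness:** yaw should match the riser within about 0.03 rad.
- **Other things:** the bowl, mushrooms, rack board and spatula looked untouched where I could see them, and the gripper is clear.

**Weak spots:**
- In the final top view the arm partly hid the stand, so the last check of its position comes from the side camera alone. The foot corners were not measured separately.
- I measured the riser as 197 mm wide instead of 200 mm, which is small next to the roughly 35 mm margins.

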